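Hang the charged pipette back in the crowded rack

TASK

The pipette standing in the charging tower is charged: lift it out and hang it back in the one empty holder of the rack, between the other pipettes. Slide its neck into the holder's fork from the front with the collar above the little front lip, feel for the springy back stop and press against it only gently, then lower the pipette until its collar sits down fully behind the lip, upright, and let go. Do not knock the hanging pipettes or anything else on the table.

Things in the scene. Friction and masses are not known exactly. Their poses are not given: they have to be found in the camera images.
- pipette_grip (a point): Grip point on the upright axis of the white pipette to hang, z up. Handle: flat-sided block 24 mm (its x) x 28 mm (its y), from 35 mm below to 30 mm above this point; plunger button to 41 mm above. In the rack only its two x faces leave room for fingers (one in front, one behind): hold it by these. About 0.09 kg.
- pipette_collar (a point): Centre of the underside of the same pipette's round collar, 45 mm straight below the grip point. The collar is 34 mm in diameter and 10 mm high; under it come the neck (16 mm diameter, 28 mm long) and a tapering tip that ends 80 mm below this point.
- charger: Charging tower, fixed, grey: foot 90 mm across, upright tube 40 mm outside, 20 mm inside diameter, rim 105 mm high. Origin on the table at its axis. The pipette's neck and tip stand in the tube, its collar on the rim: it must rise 80 mm straight up to come out, and clearly (85 mm or more) before it is moved aside.
- holder_empty: The empty holder, one of the two middle of four places 46 mm apart; fixed. Origin on the table under the nominal hanging axis; +x points into the rack (the way the pipette slides in), z up. Its dark grey fork has two level prongs, tops 100 mm high, a 21 mm slot for the neck between. Grey housing and rail behind are below 116 mm.
- slot (a point): Nominal place of the hung collar's underside, on the prong tops, fixed to the holder's housing (axes as the holder). The fork's true depth differs each time, is NOT given and must be felt: a pipette that touches the stop has its axis 19.5 mm before to 20.5 mm behind this point along x. The back stop, across the fork, is 16 mm high over the prongs (to 116 mm).
- slot_lip (a point): Nominal middle of the front lip, on its top, at the prongs' front end: 5 mm over the prongs (to 105 mm), its front 34.5 mm before the axis of a pipette that touches the stop; 36.5 mm from lip to stop. Shares the unknown depth. Pushed at the stop, the whole fork with its lip gives on a spring, 2 N per mm for 3 mm (6 N), then is hard up; it springs back.
- neighbour_1_mid (a point): Middle of the handle of a hanging pipette, a loose one of the same shape as the one to be hung (this point 45 mm above its collar's underside).
- neighbour_2_mid (a point): The same, second hanging pipette.
- neighbour_3_mid (a point): The same, third hanging pipette.
- label_roll: Roll of labels, 63 mm across, 25 mm high, lying loose on the table; origin under its centre. Leave alone.
- timer: Small white timer 64 x 64 x 20 mm, loose; origin under its centre. Leave alone.
- tape_roll: Roll of tape 104 mm across, 25 mm high, loose; origin under its centre. Leave alone.
- dropper: Small white dropper bottle, 20 mm diameter, 64 mm high, standing loose; origin under its centre. Leave alone.
- thermometer: White hand thermometer 51 x 136 x 40 mm lying on its side, loose; origin under its centre. Leave alone.
Things that resemble listed ones, but are neither listed nor needed, are in the scene too. Leave any brown or pink look-alike of the charger alone.

How it is judged:
On the way, in this order (a step that is already met when the one before it is completed fails the run):
1. the pipette is lifted clear out of the charging tower (z of pipette_grip in the frame of charger above 0.235 m), for 0.05 s.
2. it is brought upright in front of the empty holder, neck at the height of the fork (x of pipette_grip in the frame of holder_empty between -0.13 and -0.03 m and y of pipette_grip in the frame of holder_empty between -0.012 and 0.012 m and z of pipette_grip in the frame of holder_empty between 0.1485 and 0.185 m), for 0.05 s.
3. its neck is in the empty holder's slot, the collar still above the lip (x of pipette_grip in the frame of holder_empty between -0.028 and 0.04 m and y of pipette_grip in the frame of holder_empty between -0.006 and 0.006 m and z of pipette_grip in the frame of holder_empty between 0.1485 and 0.185 m), for 0.1 s.
At the end, for the whole second after the job is handed in: The pipette hangs in the empty holder, released and at rest: collar down on the prongs behind the lip (within 2 mm), neck in the slot, upright within 0.06 rad; the three other pipettes still hang in their places (within 8 mm, tilt under 0.1 rad) (z of pipette_grip in the frame of holder_empty between 0.142 and 0.147 m and x of pipette_grip in the frame of holder_empty between -0.028 and 0.026 m and y of pipette_grip in the frame of holder_empty between -0.006 and 0.006 m and angle between pipette_grip's own z axis and vertical below 0.06 rad and linear speed of pipette below 0.02 m/s and angle between each of neighbour_1_mid, neighbour_2_mid, neighbour_3_mid's own z axis and vertical below 0.1 rad and distance of each of neighbour_1_mid, neighbour_2_mid, neighbour_3_mid from where it was at the start of the episode below 0.008 m); the robot touches nothing.
It fails at once if the pipette is forced against the empty holder with more than 25 N before its collar is down on the prongs (contact force between pipette and holder_empty above 25 N and z of pipette_grip in the frame of holder_empty above 0.1475 m).
It fails at once if the pipette is pressed down in the empty holder with more than 40 N (contact force between pipette and holder_empty above 40 N).
It fails at once if a hanging pipette is knocked (moved over 10 mm or tilted over 0.15 rad) (distance of any of neighbour_1_mid, neighbour_2_mid, neighbour_3_mid from where it was at the start of the episode above 0.01 m or angle between any of neighbour_1_mid, neighbour_2_mid, neighbour_3_mid's own z axis and vertical above 0.15 rad).
It fails at once if a bystander on the table is shifted by more than 20 mm (distance of any of label_roll, timer, tape_roll, dropper, thermometer from where it was at the start of the episode above 0.02 m).
It also fails if it takes over 46 s, if anything falls off the work surface, if the arm or the gripper's body presses on something with over 40 N, if the wrist force passes 120 N, or if a joint passes its speed limit or range.

ROBOT

A 7-joint arm with a two-finger parallel gripper is mounted at the origin on a cart in front of the work surface, level with it; the furniture and walls round the work are solid. World frame = base frame: x ahead of the robot, y to its left, z up, the work surface at z = 0. Lengths are in m, angles in rad, forces in N, time in s.
With the tool pointing down it reaches from about 0.4 to 0.85 m from the base axis. Payload 10.4 kg.
Tool frame: the origin (TCP) lies at the centre of the arm's flange, where the gripper is bolted on; the fingertips stand 173 mm ahead of it and the grasp point (between the pads) lies 155 mm ahead of it; z points along the fingers, y is the line along which they close (so a half turn about z gives the same grasp; the last joint's range is limited). The gripper opens to 85 mm and grips with 20 to 120 N. Pads are 22 mm wide; open, the fingers measure 114 mm over their backs; the gripper's body (76 mm by 85 mm) begins 54 mm behind the grasp point. The pads swing forward as they close: fully open they stand 13 mm farther back than shut.
Start: joints at [1.208, 0.332, -0.065, 1.46, 0.022, 1.35, -0.088], TCP at [0.208, -0.589, 0.405] pointing down, gripper open.
Joint ranges: [-2.6, 2.6], [-0.5, 2.12], [-1.47, 1.34], [0.16, 2.42], [-1.27, 4.41], [0.06, 2.06], [-2.6, 2.6]. Speed limits (rad/s): [2.22, 2.22, 2.79, 2.79, 3.14, 3.14, 3.14].

INTERFACE

Orientations are given as a unit quaternion [x, y, z, w].
In Python, from workcell import manip, viewer, finder gives the robot as it stands.
- The arm moves only by the tool arm_command, never from a script. Its argument "plan" is a list of rows, each an object with "dp": the shift along the tool's x, y, z in mm, a list of three; "spin": the turn about the tool's z in rad. A call has 1 to 5 rows; each row shifts and turns the commanded pose from where the row before left it, along the tool's axes as they then stand; what a row does not reach is not made up. A row lasts 1/10 s, in which the tool goes at most 50 mm and 8.59 degrees, less where a joint would pass 70% of its speed; a pose out of reach is approached as far as the arm can. A call is refused whole if a number of a shift passes 50 or a number of a turn 0.15, either way. A call with a gripper value outside its range is refused whole. "grip" is the closure, from -1 (fully open) to 1 (shut), set as the call begins (left out, the last holds). The fingers move at their own pace and stop on an object; "newtons" is the grip in N (left out, the last holds). Time passes only in rows, so rows that do not move let the fingers close. It gives the time, the measured TCP pose, the force, the opening and the grip force at its end, in the units of the state.
- manip.get_obs(): the state, without advancing time (a new reading comes with each control period).
- viewer.camera(name): name is "scene" or "top" or "wrist"; returns the picture (400x640x3 uint8, blue, green, red); there is no depth.
- viewer.camera_params(name): a dict with "vertical_fov" (degrees; the focal length in pixels is half the picture's height over the tangent of half this angle, whatever the lens; pixels are square), "cx", "cy" (the principal point, pixels), "R" (3x3) and "t" (3): a world point X has camera coordinates R X + t; the wrist camera has in their place "T_tool_cam" (4x4, takes a point from camera to tool coordinates, whose origin is the TCP and whose axes are the flange's). Camera axes: x right, y down, z forward; pixel columns grow to the right and rows downward; lengths in m; the calibration is good to about 2 mm. A picture is of the moment at which its call begins: read the wrist's pose just before it. camera_params takes no time and is no camera call.
- manip.hand_in(): hands the job in; it is judged then, once.
Trained networks look in the newest picture that a camera, given by its name, has taken for a name from the list of things; names that differ only in an ending like _2 or _b are one class to them, and where a whole thing is asked for, a point or a joint stands for the part that bears it (a point fixed in the world has none). Each returns a list of dicts, best first, with "score" (0 to 1); they miss things now and then, are a little off and sometimes report something else, mostly with a low value. They report only what shows in the picture. A call takes as long as a camera call. They do not tell look-alikes from the thing itself.
- finder.find_in(camera, thing): "position" ([x, y, z] in m, in world coordinates, good to about 4 mm: the middle of the surface that is visible of it).
The state is a dict: "clock": time; "joint_pos": joint angles; "joint_velocities": joint speeds; "tau": joint torques, N m; "position": TCP position; "ee_rot": TCP orientation; "ft_force": force on the tool from outside, world axes, zero at the start; "torque": the same for the moment, N m; "grip_width": opening from 0.0 (shut) to 1.0 (fully open); "grasp_force": force on a finger pad.
Only numpy, scipy, OpenCV 4.12 (cv2) and the standard library are available. Lean on these libraries where they do the work, as an engineer would, in place of code of your own. Each camera call takes 0.05 s, during which the arm holds its last target. There are 200 camera calls.

## Working session

There is one attempt and no reset: what is moved stays moved. The work goes in short steps, Python scripts to look and compute and a tool call to move; the robot and the scene stay as the last step left them, time stands still between calls to the robot, and variables do not carry over. Pictures are saved under pics/ and viewed, at most 10 in all, crops included, and the job is handed in when it is done.

Besides the shell and the picture viewer there is one more tool, called after ">>>" as name([rows], argument=value, ...), one row to a line, values as JSON. arm_command: Moves the arm, as the interface text tells. Its arguments: {"type":"object","properties":{"plan":{"type":"array","items":{"type":"object","properties":{"dp":{"type":"array","items":{"type":"number"}},"spin":{"type":"number"}}}},"grip":{"type":"number"},"newtons":{"type":"number"}},"required":["plan"]}

```bash
mkdir -p pics
cat > h.py <<'E'
import numpy as np, cv2
from workcell import manip, viewer, finder
from scipy.spatial.transform import Rotation as Ro
def cam(n):
    o=manip.get_obs(); im=viewer.camera(n); p=viewer.camera_params(n)
    f=200/np.tan(np.radians(p['vertical_fov'])/2)
    if 'T_tool_cam' in p:
        T=np.eye(4); T[:3,:3]=Ro.from_quat(o['ee_rot']).as_matrix(); T[:3,3]=o['position']
        M=np.linalg.inv(T@np.array(p['T_tool_cam'])); R,t=M[:3,:3],M[:3,3]
    else: R,t=np.array(p['R']),np.array(p['t'])
    return im,dict(f=f,c=np.array([p['cx'],p['cy']]),R=R,t=t)
def proj(C,X):
    c=C['R']@np.asarray(X)+C['t']; return C['f']*c[:2]/c[2]+C['c']
def ray(C,uv):
    d=np.r_[(np.asarray(uv)-C['c'])/C['f'],1]; return -C['R'].T@C['t'],C['R'].T@d
def onz(C,uv,z):
    o,d=ray(C,uv); return o+d*(z-o[2])/d[2]
E
python3 - <<'E'
from h import *
o=manip.get_obs(); print({k:np.round(v,3) for k,v in o.items()})
a,C=cam('scene'); b,D=cam('top')
cv2.imwrite('pics/scene.png',a); cv2.imwrite('pics/top.png',b)
for n in ['scene','top']:
    print(n,{k:np.round(v,3) for k,v in (C if n=='scene' else D).items()})
    for th in ['pipette_grip','charger','holder_empty','slot','neighbour_1_mid']:
        for r in finder.find_in(n,th)[:6]: print(th,np.round(r['position'],3),round(r['score'],2),np.round(proj(C if n=='scene' else D,r['position'])))
E
```

```text
{'clock': np.float64(0.0), 'joint_pos': array([ 1.208,  0.333, -0.065,  1.461,  0.022,  1.35 , -0.088]), 'joint_velocities': array([ 0.001,  0.001,  0.001, -0.   , -0.001, -0.001, -0.001]), 'tau': array([ 0.0000e+00, -6.2545e+01,  4.9000e-02, -3.9159e+01,  1.6000e-02,
        1.0000e-02,  0.0000e+00]), 'position': array([ 0.208, -0.589,  0.404]), 'ee_rot': array([ 0.986,  0.169, -0.   , -0.001]), 'ft_force': array([-0.998, -0.262, -0.432]), 'torque': array([-0.06 ,  0.044, -0.016]), 'grasp_force': np.float64(0.0), 'grip_width': np.float64(0.998)}
scene {'f': np.float64(442.086), 'c': array([323.062, 199.241]), 'R': array([[-0.691, -0.723, -0.017],
       [-0.301,  0.309, -0.902],
       [ 0.657, -0.618, -0.431]]), 't': array([0.344, 0.278, 0.925])}
pipette_grip [ 0.536 -0.202  0.145] 0.86 [361. 174.]
charger [ 0.496 -0.062  0.031] 0.95 [339. 228.]
charger [ 0.534 -0.195  0.028] 0.78 [360. 210.]
charger [ 0.638 -0.081  0.038] 0.74 [310. 208.]
charger [ 0.374 -0.198  0.028] 0.57 [402. 227.]
holder_empty [0.579 0.134 0.104] 0.62 [265. 219.]
slot [0.57  0.134 0.099] 0.56 [267. 221.]
neighbour_1_mid [ 0.388 -0.362  0.016] 0.62 [430. 210.]
neighbour_1_mid [0.55  0.19  0.133] 0.6 [253. 220.]
top {'f': np.float64(450.938), 'c': array([323.272, 199.042]), 'R': array([[ 0.024, -1.   ,  0.004],
       [-0.989, -0.025, -0.143],
       [ 0.143, -0.   , -0.99 ]]), 't': array([-0.017,  0.541,  1.281])}
pipette_grip [ 0.544 -0.206  0.18 ] 0.58 [401. 193.]
charger [ 0.641 -0.09   0.016] 0.95 [353. 168.]
charger [ 0.536 -0.2    0.012] 0.89 [389. 204.]
charger [ 0.384 -0.203  0.017] 0.68 [390. 255.]
charger [ 0.512 -0.081  0.014] 0.56 [349. 211.]
holder_empty [0.612 0.135 0.104] 0.91 [274. 170.]
slot [0.61  0.133 0.103] 0.91 [275. 170.]
slot [0.552 0.178 0.173] 0.54 [254. 186.]
neighbour_1_mid [0.553 0.178 0.172] 0.52 [255. 186.]
```

Run:
```python
import cv2,numpy as np
a=cv2.imread('pics/scene.png');b=cv2.imread('pics/top.png')
cv2.imwrite('pics/s2.png',cv2.resize(a[110:290,200:440],(800,600),interpolation=cv2.INTER_CUBIC))
cv2.imwrite('pics/t2.png',cv2.resize(b[100:310,210:490],(800,600),interpolation=cv2.INTER_CUBIC))
```

```text
(no output)
```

View pics/s2.png

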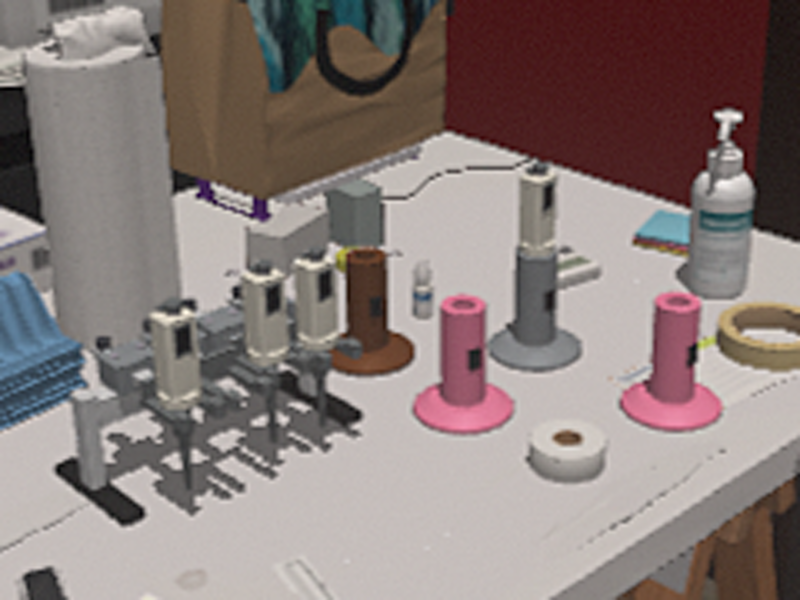

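View pics/t2.png

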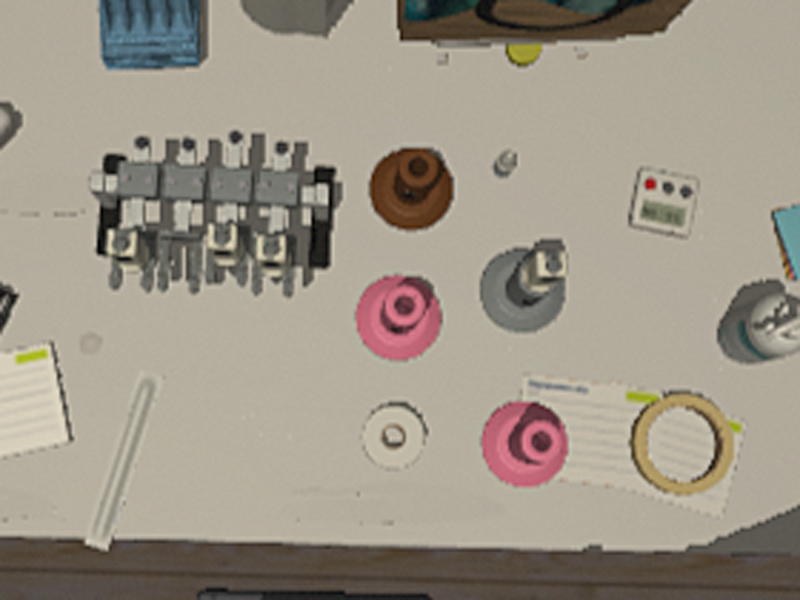

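The scene crop shows the white pipette standing in a grey tower at full-picture pixel (361,174). The candidates for the charger are grey (360,210), pink (339,228), pink (402,227) and brown (310,208). The grey one fits, because it is grey and is the only one holding a pipette. The top crop shows the rack facing the robot, with the second place from the left empty at about (275,170). I'll raise the arm and turn the tool to face the rack, then take a closer look.

>>> arm_command([
  {"dp":[0,0,-20],"spin":-0.149},
  {"dp":[0,0,-20],"spin":-0.149},
  {"dp":[0,0,-20],"spin":-0.149},
  {"dp":[0,0,-20],"spin":-0.149},
  {"dp":[0,0,-10],"spin":-0.149},
], grip=-1)

```text
clock: 1.1
position: [0.2083, -0.5893, 0.4968]
ee_rot: [0.855, 0.519, -0.0, 0.001]
ft_force: [0.6, -0.0, -0.0]
grip_width: 1.001
grasp_force: 0.0
```

>>> arm_command([
  {"dp":[0,0,0],"spin":-0.149},
  {"dp":[0,0,0],"spin":-0.149},
  {"dp":[0,0,0],"spin":-0.149},
  {"dp":[0,0,0],"spin":-0.04},
  {"dp":[40,30,0],"spin":0},
])

```text
clock: 1.6
position: [0.2336, -0.5527, 0.4933]
ee_rot: [0.71, 0.705, -0.001, -0.001]
ft_force: [0.6, -1.0, -0.0]
grip_width: 0.998
grasp_force: 0.0
```

>>> arm_command([
  {"dp":[35,30,0],"spin":0},
  {"dp":[35,30,0],"spin":0},
  {"dp":[35,30,0],"spin":0},
  {"dp":[35,30,0],"spin":0},
  {"dp":[35,30,0],"spin":0},
])

```text
clock: 2.1
position: [0.389, -0.3724, 0.495]
ee_rot: [0.707, 0.707, -0.0, 0.0]
ft_force: [0.1, 0.2, 0.9]
grip_width: 0.997
grasp_force: 0.0
```

>>> arm_command([
  {"dp":[35,30,0],"spin":0},
  {"dp":[35,30,0],"spin":0},
  {"dp":[35,30,0],"spin":0},
  {"dp":[35,15,0],"spin":0},
  {"dp":[0,0,0],"spin":0},
])

```text
clock: 2.6
position: [0.4953, -0.228, 0.4951]
ee_rot: [0.704, 0.711, 0.001, -0.0]
ft_force: [-0.1, 0.1, -0.8]
grip_width: 1.002
grasp_force: 0.0
```

Run:
```python
from h import *
a,C=cam('wrist'); cv2.imwrite('pics/w1.png',a); print(manip.get_obs()['position'],viewer.camera_params('wrist'))
for th in ['pipette_grip','pipette_collar','charger']:
    for r in finder.find_in('wrist',th)[:3]: print(th,np.round(r['position'],3),round(r['score'],2),np.round(proj(C,r['position'])))
print(proj(C,[.536,-.2,.18]))
```

```text
[ 0.49407921 -0.23112348  0.49500406] {'vertical_fov': 70.27231000642358, 'cx': 322.1584758653408, 'cy': 203.18475844319772, 'T_tool_cam': array([[-3.04115486e-04, -9.50577631e-01, -3.10486836e-01,
         7.93413667e-02],
       [ 9.99999699e-01, -5.10711723e-04,  5.84101241e-04,
        -1.12858191e-03],
       [-7.13802841e-04, -3.10486565e-01,  9.50577500e-01,
         3.05716519e-02],
       [ 0.00000000e+00,  0.00000000e+00,  0.00000000e+00,
         1.00000000e+00]])}
pipette_grip [ 0.391 -0.372  0.024] 0.67 [261. 247.]
pipette_grip [ 0.546 -0.211  0.179] 0.59 [372. 175.]
pipette_collar [ 0.544 -0.204  0.179] 0.6 [370. 169.]
charger [ 0.639 -0.099  0.014] 0.71 [422.  76.]
charger [ 0.396 -0.208  0.016] 0.69 [259. 150.]
charger [ 0.515 -0.091  0.011] 0.56 [337.  70.]
[363.19322536 164.84828749]
```

View pics/w1.png

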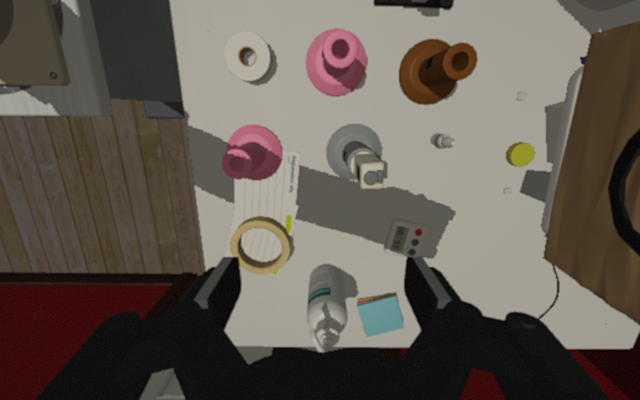

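The wrist picture shows the pipette's handle top at about (370,172) on the grey tower, nearly aligned with the image. The pink and brown look-alikes stand apart from it. Next I'll measure the handle's yaw and centre from an enlarged crop.

Run:
```python
from h import *
a,C=cam('wrist')
c=cv2.resize(a[115:215,310:430],(720,600),interpolation=cv2.INTER_CUBIC); cv2.imwrite('pics/w1c.png',c)
b=cv2.imread('pics/top.png')
# bright top of the handle
g=c.min(2); 
for th in (170,185,200):
    m=(g>th).astype(np.uint8); n,l,s,ce=cv2.connectedComponentsWithStats(m)
    for i in range(1,n):
        if s[i,4]>4000:
            cn=cv2.findContours((l==i).astype(np.uint8),0,2)[0][0]; print(th,s[i],cv2.minAreaRect(cn))
D=cam('top')[1]
print('bottle',onz(D,[479,208],.15), onz(D,[401.5,194.5],.18))
print('w',onz(C,[370,172],.18))
```

```text
bottle [ 0.51168153 -0.42058902  0.15      ] [ 0.53829302 -0.20797035  0.18      ]
w [ 0.54004501 -0.21548181  0.18      ]
```

View pics/w1c.png

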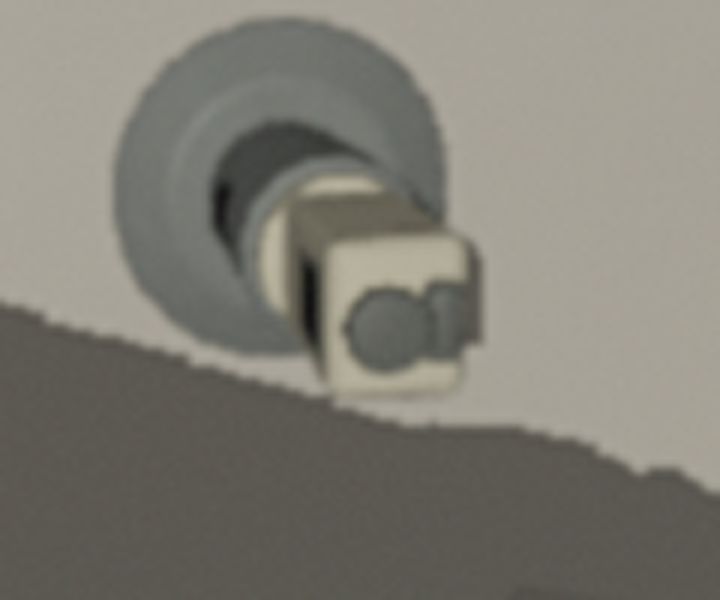

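The crop shows the grey tower's foot centred near (279,186). The handle's top face has corners at (329,242), (467,234), (463,388) and (329,396), and the display side faces -x.

Run:
```python
from h import *
a,C=cam('wrist'); o=manip.get_obs(); print(o['position'],o['ee_rot'],o['joint_pos'].round(2))
P=[onz(C,[310+u/6,115+v/6],.18) for u,v in [(329,242),(467,234),(463,388),(329,396)]]
P=np.array(P); print(P.round(4)); print('c',P.mean(0).round(4), 'sizes',[round(float(np.linalg.norm(P[i]-P[(i+1)%4])),4) for i in range(4)])
d=P[1]-P[0]+P[2]-P[3]; print('yaw x',np.degrees(np.arctan2(d[1],d[0]))); d=P[0]-P[3]+P[1]-P[2]; print('yaw y',np.degrees(np.arctan2(-d[0],d[1])))
print('foot',onz(C,[310+279/6,115+186/6],.005), 'button',onz(C,[310+385/6,115+328/6],.191))
x=Ro.from_quat(o['ee_rot']).as_matrix(); print(x.round(3))
```

```text
[ 0.49243566 -0.23516775  0.49466593] [ 7.07507599e-01  7.06705723e-01 -1.36555135e-04  2.92286996e-05] [ 0.83  0.16 -0.53  1.5   0.08  1.5   0.3 ]
[[ 0.5339 -0.1988  0.18  ]
 [ 0.5568 -0.1975  0.18  ]
 [ 0.5579 -0.2237  0.18  ]
 [ 0.5351 -0.225   0.18  ]]
c [ 0.5459 -0.2112  0.18  ] sizes [0.0229, 0.0262, 0.0229, 0.0263]
yaw x 3.3153621851526567
yaw y 2.5511935029982316
foot [ 0.54623712 -0.21027693  0.005     ] button [ 0.54200755 -0.21105812  0.191     ]
[[ 0.001  1.    -0.   ]
 [ 1.    -0.001 -0.   ]
 [-0.    -0.    -1.   ]]
```

>>> arm_command([
  {"dp":[12,27,0],"spin":0},
  {"dp":[12,27,0],"spin":0},
  {"dp":[0,0,40],"spin":-0.05},
  {"dp":[0,0,40],"spin":0},
  {"dp":[0,0,0],"spin":0},
])

```text
clock: 3.45
position: [0.5455, -0.2107, 0.4095]
ee_rot: [0.689, 0.725, -0.002, -0.004]
ft_force: [-0.8, -0.1, 0.5]
grip_width: 0.997
grasp_force: 0.0
```

Run:
```python
from h import *
a,C=cam('wrist'); cv2.imwrite('pics/w2.png',a); o=manip.get_obs(); R=Ro.from_quat(o['ee_rot']).as_matrix(); print(o['position'],R.round(3))
t=np.array([.546,-.211,.310]); print('dp',(R.T@(t-o['position'])*1000).round(1))
```

```text
[ 0.54616534 -0.21073798  0.41310236] [[-0.05   0.999 -0.004]
 [ 0.999  0.05   0.001]
 [ 0.002 -0.004 -1.   ]]
dp [ -0.4   0.2 103.1]
```

View pics/w2.png

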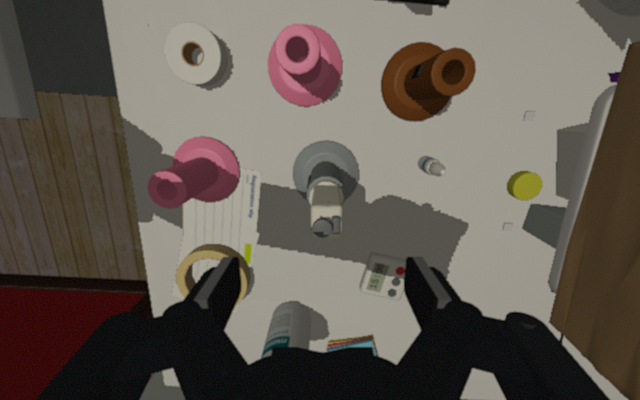

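The handle top at about (325,225) is centred between the fingers, and nothing is in the way. I'll descend and grip.

>>> arm_command([
  {"dp":[0,0,35],"spin":0},
  {"dp":[0,0,35],"spin":0},
  {"dp":[0,0,20],"spin":0},
  {"dp":[0,0,13],"spin":0},
  {"dp":[0,0,0],"spin":0},
])

```text
clock: 4.0
position: [0.547, -0.2105, 0.3121]
ee_rot: [0.689, 0.725, -0.0, -0.0]
ft_force: [0.4, 0.0, -0.5]
grip_width: 1.0
grasp_force: 0.0
```

>>> arm_command([
  {"dp":[0,0,0]},
  {"dp":[0,0,0]},
  {"dp":[0,0,0]},
  {"dp":[0,0,0]},
  {"dp":[0,0,0]},
], grip=1, newtons=30)

```text
invalid input at $.plan[0]: expected keys dp, spin
```

>>> arm_command([
  {"dp":[0,0,0],"spin":0},
  {"dp":[0,0,0],"spin":0},
  {"dp":[0,0,0],"spin":0},
  {"dp":[0,0,0],"spin":0},
  {"dp":[0,0,0],"spin":0},
], grip=1, newtons=30)

```text
clock: 4.5
position: [0.5471, -0.2099, 0.3124]
ee_rot: [0.689, 0.725, 0.0, 0.0]
ft_force: [-0.2, 0.3, 3.3]
grip_width: 0.275
grasp_force: 35.2
```

>>> arm_command([
  {"dp":[0,0,-10],"spin":0},
  {"dp":[0,0,-25],"spin":0},
  {"dp":[0,0,-30],"spin":0},
  {"dp":[0,0,-30],"spin":0},
  {"dp":[0,0,-15],"spin":0},
])

```text
clock: 5.0
position: [0.5472, -0.2097, 0.4249]
ee_rot: [0.689, 0.725, 0.001, 0.002]
ft_force: [0.3, 0.2, -1.1]
grip_width: 0.276
grasp_force: 34.7
```

Run:
```python
from h import *
a,C=cam('scene'); cv2.imwrite('pics/s3.png',a); o=manip.get_obs(); print(o['position'],o['ft_force'],o['grip_width'],o['grasp_force'])
b,D=cam('top')
cv2.imwrite('pics/rack.png',np.vstack([cv2.resize(b[140:205,235:335],(600,390),interpolation=cv2.INTER_CUBIC)]))
for th in ['slot','holder_empty','slot_lip','neighbour_1_mid']:
    for r in finder.find_in('top',th)[:5]: print(th,np.round(r['position'],3),round(r['score'],2),np.round(proj(D,r['position'])))
```

```text
[ 0.54742264 -0.20975833  0.42619846] [-0.72323769 -0.20618272  1.8342331 ] 0.27355031161992216 34.663551449775696
slot [0.608 0.136 0.101] 0.78 [274. 171.]
holder_empty [0.612 0.137 0.104] 0.92 [274. 170.]
slot_lip [0.61  0.138 0.102] 0.93 [274. 171.]
slot_lip [ 0.387 -0.075  0.024] 0.62 [346. 253.]
neighbour_1_mid [0.553 0.176 0.174] 0.74 [255. 186.]
```

View pics/rack.png

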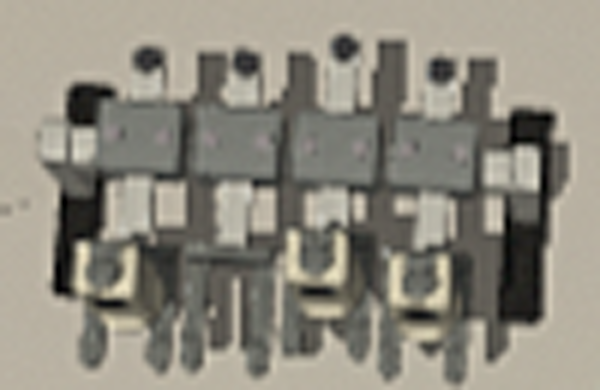

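The rack crop shows the empty fork second from the left. Its prongs are at about x=193 and 260, with tips at y≈370 and the dark back stop at y≈255. The whole rack is turned by a few degrees. I'll convert these to positions.

Run:
```python
from h import *
D=cam('top')[1]
f=lambda u,v,z: onz(D,[235+u/6,140+v/6],z).round(4)
for n,u,v,z in [('hous1',140,135,.116),('hous2',237,143,.116),('hous3',335,150,.116),('hous4',432,157,.116),('prongL tip',193,370,.1),('prongR tip',259,372,.1),('prongL',190,300,.1),('prongR',258,300,.1),('stop',233,255,.116),('n1 btn',105,265,.186),('n2 btn',317,252,.186),('n3 btn',417,277,.186)]: print(n,f(u,v,z))
o=manip.get_obs(); print(o['joint_pos'].round(2))
```

```text
hous1 [0.6288 0.1798 0.116 ]
hous2 [0.6262 0.1346 0.116 ]
hous3 [0.624 0.089 0.116]
hous4 [0.6218 0.0439 0.116 ]
prongL tip [0.5215 0.1525 0.1   ]
prongR tip [0.5214 0.1219 0.1   ]
prongL [0.5544 0.1553 0.1   ]
prongR [0.5552 0.1236 0.1   ]
stop [0.5734 0.1343 0.116 ]
n1 btn [0.555 0.182 0.186]
n2 btn [0.563 0.09  0.186]
n3 btn [0.5531 0.0462 0.186 ]
[ 0.75  0.29 -0.57  1.52  0.16  1.38  0.23]
```

>>> arm_command([
  {"dp":[0,-30,0],"spin":0.105},
  {"dp":[10,-35,0],"spin":0},
  {"dp":[35,-30,0],"spin":0},
  {"dp":[45,-10,0],"spin":0},
  {"dp":[45,0,0],"spin":0},
])

```text
clock: 5.85
position: [0.4478, -0.0717, 0.4209]
ee_rot: [0.727, 0.687, -0.001, -0.0]
ft_force: [1.6, -1.0, -2.2]
grip_width: 0.274
grasp_force: 34.8
```

>>> arm_command([
  {"dp":[45,0,0],"spin":0},
  {"dp":[45,0,0],"spin":0},
  {"dp":[45,0,0],"spin":0},
  {"dp":[45,0,0],"spin":0},
  {"dp":[30,0,0],"spin":0},
])

```text
clock: 6.35
position: [0.4599, 0.1402, 0.4212]
ee_rot: [0.725, 0.689, -0.0, -0.0]
ft_force: [1.1, -0.3, -0.5]
grip_width: 0.279
grasp_force: 34.8
```

>>> arm_command([
  {"dp":[0,0,15],"spin":0},
  {"dp":[0,0,0],"spin":0},
  {"dp":[0,0,0],"spin":0},
])

```text
clock: 6.65
position: [0.4607, 0.1364, 0.4062]
ee_rot: [0.726, 0.688, -0.001, -0.0]
ft_force: [-0.2, 0.6, -1.4]
grip_width: 0.277
grasp_force: 34.7
```

Run:
```python
from h import *
o=manip.get_obs(); print(o['position'],Ro.from_quat(o['ee_rot']).as_matrix().round(3),o['grip_width'])
a,C=cam('wrist'); cv2.imwrite('pics/w3.png',a); np.savez('w3.npz',**C)
for th in ['slot','holder_empty','slot_lip']:
    for r in finder.find_in('wrist',th)[:3]: print(th,np.round(r['position'],3),round(r['score'],2),np.round(proj(C,r['position'])))
print(proj(C,[.5214,.1372,.1]),proj(C,[.5734,.135,.116]))
```

```text
[0.46067836 0.13638001 0.40618129] [[ 0.055  0.999 -0.002]
 [ 0.999 -0.055 -0.   ]
 [-0.    -0.002 -1.   ]] 0.2766360812174696
slot [0.614 0.136 0.106] 0.69 [480. 187.]
holder_empty [0.611 0.14  0.102] 0.92 [475. 182.]
slot_lip [0.615 0.136 0.098] 0.83 [477. 185.]
[383.91470569 188.96759973] [442.26274347 192.74348714]
```

View pics/w3.png

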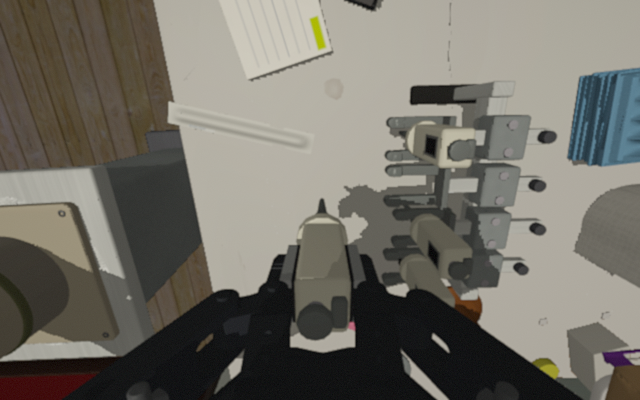

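The wrist picture shows the pipette held straight, with its handle at (320,270). The empty fork's prongs run at rows of about 170 and 201, columns 388 to 440, with the back stop at column 443 or so. An enlarged crop will fix the slot's line.

Run:
```python
import cv2
a=cv2.imread('pics/w3.png'); cv2.imwrite('pics/w3c.png',cv2.resize(a[140:230,370:490],(800,600),interpolation=cv2.INTER_CUBIC))
```

```text
(no output)
```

View pics/w3c.png

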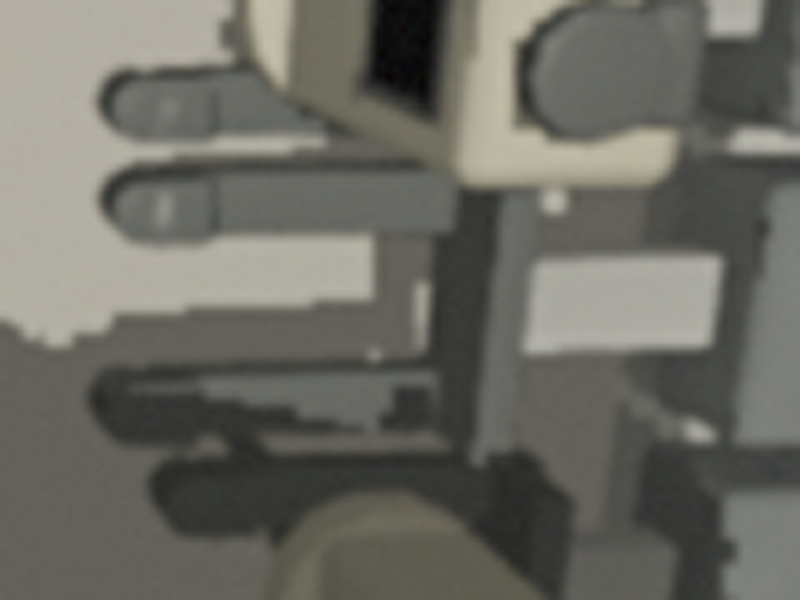

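The crop shows the empty fork's inner edges at rows 232 (upper prong) and 372 (lower prong) near column 300. The lip step is at column 215, the lip front at 105, and the stop face's top edge at 495.

```bash
cat > tgt.py <<'E'
from h import *
C=dict(np.load('w3.npz'))
f=lambda u,v,z: onz(C,[370+u/6.667,140+v/6.667],z).round(4)
for n,u,v,z in [('in+y a',220,236,.1),('in+y b',430,231,.1),('in-y a',220,376,.1),('in-y b',430,366,.1),('lipback+',215,205,.105),('lipfront+',106,205,.105),('lipfront-',95,400,.105),('stop top',495,300,.116),('stop bot',434,300,.1)]: print(n,f(u,v,z))
o,d=ray(C,[322,222]); print('held collar?')
E
python3 tgt.py
```

```text
in+y a [0.5401 0.1501 0.1   ]
in+y b [0.5711 0.1491 0.1   ]
in-y a [0.5408 0.1283 0.1   ]
in-y b [0.5725 0.1282 0.1   ]
lipback+ [0.5378 0.1559 0.105 ]
lipfront+ [0.522  0.1568 0.105 ]
lipfront- [0.5208 0.1272 0.105 ]
stop top [0.5747 0.1425 0.116 ]
stop bot [0.5724 0.1385 0.1   ]
held collar?
```

>>> arm_command([
  {"dp":[8,0,20],"spin":0},
  {"dp":[0,0,35],"spin":0},
  {"dp":[0,0,25],"spin":0},
  {"dp":[0,0,7],"spin":0},
  {"dp":[0,0,0],"spin":0},
])

```text
clock: 7.35
position: [0.4612, 0.1447, 0.3196]
ee_rot: [0.726, 0.688, -0.0, -0.0]
ft_force: [-0.4, -0.8, -0.5]
grip_width: 0.278
grasp_force: 34.7
```

>>> arm_command([
  {"dp":[0,0,0],"spin":0},
  {"dp":[0,0,0],"spin":0},
])

```text
clock: 7.55
position: [0.4617, 0.1452, 0.3211]
ee_rot: [0.726, 0.688, 0.001, 0.001]
ft_force: [-1.1, 0.5, -0.1]
grip_width: 0.277
grasp_force: 34.7
```

Run:
```python
from h import *
P=[manip.get_obs() for _ in range(1)][0]; print(P['position'],Ro.from_quat(P['ee_rot']).as_matrix()[:,1].round(3))
a,C=cam('wrist'); np.savez('w4.npz',**C); cv2.imwrite('pics/w4.png',a); cv2.imwrite('pics/w4c.png',cv2.resize(a[110:290,280:520],(800,600),interpolation=cv2.INTER_CUBIC))
s=.055
for n,X in [('tcp slot line a',[.54,.1404,.1]),('line touch',[.5565,.1395,.1]),('held collar ctr bottom',[P['position'][0],P['position'][1]-.0008,.112])]: print(n,(proj(C,X)-[280,110])*800/240)
```

```text
[0.46166333 0.14519775 0.3210986 ] [ 0.999 -0.054  0.002]
tcp slot line a [503.51975684 387.26951691]
line touch [579.36580034 387.17075072]
held collar ctr bottom [143.35647443 411.61951846]
```

View pics/w4c.png

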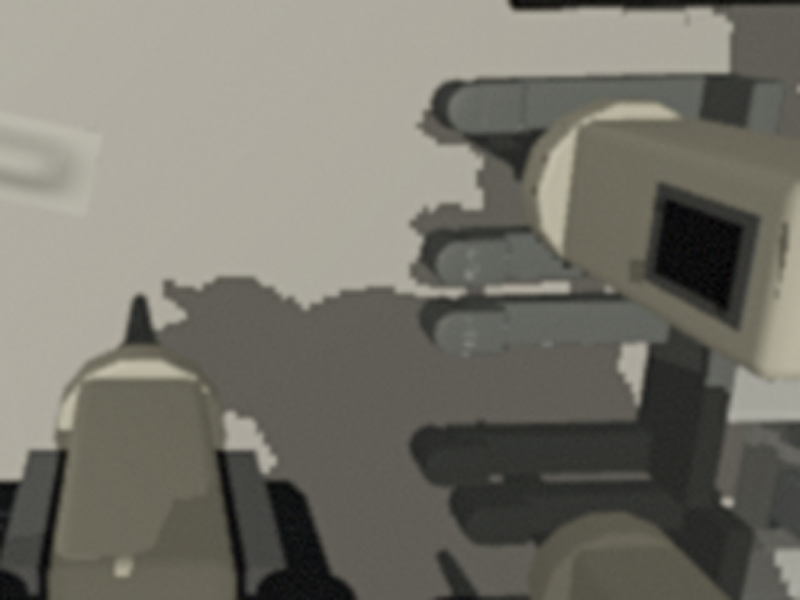

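The close view shows the slot between the prongs' inner edges at rows 348 and 437 near column 500, with the held pipette's collar apex at (140,345). I'll compare the two in the same picture.

Run:
```python
from h import *
C=dict(np.load('w4.npz')); k=240/800
f=lambda u,v,z: onz(C,[280+u*k,110+v*k],z).round(4)
for z in (.1137,.1237): print('collar +y edge -17mm',z,f(140,345,z)-[0,.017,0])
for z in (.0337,): print('tip',f(139,297,z))
for n,u,v in [('in+ a',500,350),('in+ b',640,341),('in- a',500,437),('in- b',640,434)]: print(n,f(u,v,.1))
print('lip front',f(425,320,.105),f(412,445,.105),'lipback',f(503,325,.105),'stop',f(708,390,.116),f(645,390,.1))
```

```text
collar +y edge -17mm 0.1137 [0.4618 0.1426 0.1137]
collar +y edge -17mm 0.1237 [0.462  0.1463 0.1237]
tip [0.4609 0.1448 0.0337]
in+ a [0.5387 0.1491 0.1   ]
in+ b [0.5685 0.1495 0.1   ]
in- a [0.54   0.1285 0.1   ]
in- b [0.5709 0.1275 0.1   ]
lip front [0.5208 0.1586 0.105 ] [0.5191 0.1302 0.105 ] lipback [0.537  0.1566 0.105 ] stop [0.5745 0.1446 0.116 ] [0.5709 0.138  0.1   ]
```

>>> arm_command([
  {"dp":[-1,15,0],"spin":0},
  {"dp":[0,25,0],"spin":0},
  {"dp":[0,15,0],"spin":0},
  {"dp":[0,10,0],"spin":0},
  {"dp":[0,0,0],"spin":0},
])

```text
clock: 8.1
position: [0.5268, 0.1404, 0.32]
ee_rot: [0.726, 0.687, 0.0, -0.0]
ft_force: [-0.7, -0.2, 0.1]
grip_width: 0.276
grasp_force: 34.8
```

>>> arm_command([
  {"dp":[0,6,0],"spin":0},
  {"dp":[0,6,0],"spin":0},
  {"dp":[0,6,0],"spin":0},
  {"dp":[0,4,0],"spin":0},
  {"dp":[0,0,0],"spin":0},
])

```text
clock: 8.6
position: [0.5484, 0.1393, 0.3196]
ee_rot: [0.726, 0.688, 0.0, -0.0]
ft_force: [0.5, -0.1, -0.4]
grip_width: 0.275
grasp_force: 34.8
```

>>> arm_command([
  {"dp":[0,2,0],"spin":0},
  {"dp":[0,2,0],"spin":0},
  {"dp":[0,1,0],"spin":0},
  {"dp":[0,0,0],"spin":0},
  {"dp":[0,0,0],"spin":0},
])

```text
clock: 9.1
position: [0.5529, 0.1391, 0.3197]
ee_rot: [0.726, 0.688, -0.0, 0.0]
ft_force: [0.3, 0.0, -1.5]
grip_width: 0.273
grasp_force: 34.8
```

>>> arm_command([
  {"dp":[0,1,0],"spin":0},
  {"dp":[0,1,0],"spin":0},
  {"dp":[0,0,0],"spin":0},
  {"dp":[0,0,0],"spin":0},
])

```text
clock: 9.5
position: [0.555, 0.139, 0.3197]
ee_rot: [0.726, 0.688, -0.0, 0.0]
ft_force: [0.0, 0.3, -0.9]
grip_width: 0.281
grasp_force: 34.8
```

>>> arm_command([
  {"dp":[0,1,0],"spin":0},
  {"dp":[0,1,0],"spin":0},
  {"dp":[0,0,0],"spin":0},
  {"dp":[0,0,0],"spin":0},
])

```text
clock: 9.9
position: [0.557, 0.1389, 0.3197]
ee_rot: [0.726, 0.688, -0.0, 0.0]
ft_force: [0.8, -0.4, -1.4]
grip_width: 0.273
grasp_force: 34.8
```

Run:
```python
from h import *
F=[]
for i in range(4):
    o=manip.get_obs(); F.append(np.r_[o['position'],o['ft_force']]); viewer.camera('top')
print(np.mean(F,0).round(4),np.array(F)[:,3].round(2))
```

```text
[ 0.5569  0.1389  0.3197  0.3134 -0.2438 -0.8783] [ 0.79 -0.33  0.21  0.58]
```

>>> arm_command([
  {"dp":[0,1,0],"spin":0},
  {"dp":[0,0,0],"spin":0},
  {"dp":[0,0,0],"spin":0},
])

```text
clock: 10.4
position: [0.558, 0.1389, 0.3197]
ee_rot: [0.726, 0.688, -0.0, 0.0]
ft_force: [-0.1, 0.5, -0.0]
grip_width: 0.276
grasp_force: 34.7
```

>>> arm_command([
  {"dp":[0,1,0],"spin":0},
  {"dp":[0,0,0],"spin":0},
  {"dp":[0,0,0],"spin":0},
])

```text
clock: 10.7
position: [0.5589, 0.1389, 0.3197]
ee_rot: [0.726, 0.688, -0.0, -0.0]
ft_force: [-2.9, -0.9, -0.5]
grip_width: 0.275
grasp_force: 34.8
```

>>> arm_command([
  {"dp":[0,0.5,0],"spin":0},
  {"dp":[0,0,0],"spin":0},
  {"dp":[0,0,0],"spin":0},
])

```text
clock: 11.0
position: [0.5593, 0.1388, 0.3197]
ee_rot: [0.726, 0.688, -0.0, -0.0]
ft_force: [-1.7, 0.3, 0.2]
grip_width: 0.279
grasp_force: 34.8
```

Run:
```python
from h import *
F=[]
for i in range(4):
    o=manip.get_obs(); F.append(np.r_[o['position'],o['ft_force']]); viewer.camera('top')
print(np.mean(F,0).round(4),np.array(F)[:,3].round(2))
```

```text
[ 0.5594  0.1388  0.3197 -2.4845  0.2678  0.0756] [-1.68 -3.38 -2.4  -2.49]
```

Contact is about 2.7 N, so the stop is touched near x=0.558. I'll back off 2.3 mm to centre the collar between lip and stop, then lower.

>>> arm_command([
  {"dp":[0,-1.3,0],"spin":0},
  {"dp":[0,-1,0],"spin":0},
  {"dp":[0,0,0],"spin":0},
  {"dp":[0,0,2],"spin":0},
  {"dp":[0,0,2],"spin":0},
])

```text
clock: 11.7
position: [0.5573, 0.1387, 0.3156]
ee_rot: [0.726, 0.688, 0.0, 0.0]
ft_force: [-0.9, 0.2, -1.1]
grip_width: 0.276
grasp_force: 34.8
```

>>> arm_command([
  {"dp":[0,0,1],"spin":0},
  {"dp":[0,0,1],"spin":0},
  {"dp":[0,0,1],"spin":0},
  {"dp":[0,0,1],"spin":0},
  {"dp":[0,0,0],"spin":0},
])

```text
clock: 12.2
position: [0.5571, 0.1389, 0.3115]
ee_rot: [0.726, 0.688, -0.0, -0.0]
ft_force: [1.5, 0.2, -0.7]
grip_width: 0.275
grasp_force: 34.8
```

>>> arm_command([
  {"dp":[0,0,1],"spin":0},
  {"dp":[0,0,1],"spin":0},
  {"dp":[0,0,0],"spin":0},
  {"dp":[0,0,0],"spin":0},
])

```text
clock: 12.6
position: [0.5571, 0.1389, 0.3097]
ee_rot: [0.726, 0.688, -0.0, 0.0]
ft_force: [-0.4, 0.3, 0.5]
grip_width: 0.277
grasp_force: 34.8
```

>>> arm_command([
  {"dp":[0,0,1],"spin":0},
  {"dp":[0,0,0.5],"spin":0},
  {"dp":[0,0,0],"spin":0},
  {"dp":[0,0,0],"spin":0},
])

```text
clock: 13.0
position: [0.5572, 0.1389, 0.3082]
ee_rot: [0.726, 0.688, 0.0, 0.0]
ft_force: [-0.2, -0.1, -1.2]
grip_width: 0.279
grasp_force: 34.8
```

>>> arm_command([
  {"dp":[0,0,0.5],"spin":0},
  {"dp":[0,0,0.5],"spin":0},
  {"dp":[0,0,0],"spin":0},
  {"dp":[0,0,0],"spin":0},
])

```text
clock: 13.4
position: [0.5572, 0.1389, 0.3073]
ee_rot: [0.726, 0.688, 0.0, 0.0]
ft_force: [-0.4, -0.3, 0.5]
grip_width: 0.278
grasp_force: 34.9
```

>>> arm_command([
  {"dp":[0,0,0.5],"spin":0},
  {"dp":[0,0,0.5],"spin":0},
  {"dp":[0,0,0],"spin":0},
  {"dp":[0,0,0],"spin":0},
])

```text
clock: 13.8
position: [0.5575, 0.139, 0.3072]
ee_rot: [0.726, 0.688, 0.001, 0.001]
ft_force: [-1.0, -1.5, 7.8]
grip_width: 0.28
grasp_force: 35.9
```

Run:
```python
from h import *
F=[]
for i in range(4):
    o=manip.get_obs(); F.append(np.r_[o['position'],o['ft_force']]); viewer.camera('top')
print(np.mean(F,0).round(4))
```

```text
[ 0.5575  0.1389  0.3072 -1.1057 -1.024   8.2594]
```

The collar is seated: 8 N up at the predicted height. I'll ease off and release.

>>> arm_command([
  {"dp":[0,0,-0.7],"spin":0},
  {"dp":[0,0,0],"spin":0},
])

```text
clock: 14.2
position: [0.5573, 0.1389, 0.3073]
ee_rot: [0.726, 0.688, 0.0, 0.0]
ft_force: [-1.5, -1.0, 4.3]
grip_width: 0.278
grasp_force: 35.5
```

>>> arm_command([
  {"dp":[0,0,0],"spin":0},
  {"dp":[0,0,0],"spin":0},
  {"dp":[0,0,0],"spin":0},
  {"dp":[0,0,0],"spin":0},
  {"dp":[0,0,0],"spin":0},
], grip=-0.4)

```text
clock: 14.7
position: [0.5571, 0.1389, 0.3068]
ee_rot: [0.726, 0.688, -0.0, -0.0]
ft_force: [-1.1, 0.7, -0.4]
grip_width: 0.702
grasp_force: 0.0
```

>>> arm_command([
  {"dp":[0,0,-5],"spin":0},
  {"dp":[0,0,-15],"spin":0},
  {"dp":[0,0,-30],"spin":0},
  {"dp":[0,0,-35],"spin":0},
  {"dp":[0,0,-35],"spin":0},
])

```text
clock: 15.2
position: [0.5568, 0.1391, 0.4295]
ee_rot: [0.726, 0.688, 0.0, 0.0]
ft_force: [0.3, -0.2, -0.1]
grip_width: 0.696
grasp_force: 0.0
```

>>> arm_command([
  {"dp":[-20,-30,-20],"spin":0},
  {"dp":[-30,-40,0],"spin":0},
  {"dp":[-30,-40,0],"spin":0},
  {"dp":[-30,-20,0],"spin":0},
  {"dp":[0,0,0],"spin":0},
])

```text
clock: 15.7
position: [0.4193, 0.0334, 0.4483]
ee_rot: [0.728, 0.686, -0.001, 0.002]
ft_force: [0.5, 0.4, 0.2]
grip_width: 0.703
grasp_force: 0.0
```

Run:
```python
from h import *
o=manip.get_obs(); print(o['position'],o['ft_force'])
a,C=cam('scene'); b,D=cam('top'); cv2.imwrite('pics/t9.png',b)
s=cv2.resize(a[170:270,210:330],(600,300*5//3),interpolation=cv2.INTER_CUBIC)[:300]
s=cv2.resize(a[180:250,210:330],(514,300),interpolation=cv2.INTER_CUBIC)
t=cv2.resize(b[140:205,235:335],(514,300),interpolation=cv2.INTER_CUBIC)
cv2.imwrite('pics/end.png',np.vstack([s,t]))
```

```text
[0.41925223 0.0333841  0.44825694] [0.45089458 0.43966305 0.1580164 ]
```

View pics/end.png

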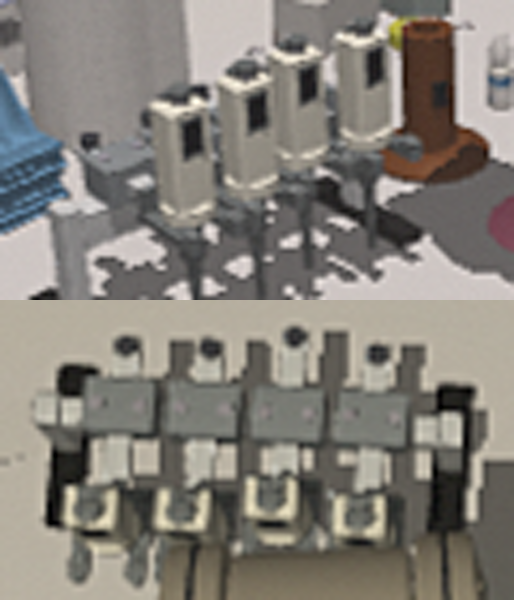

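The final picture shows all four pipettes hanging upright in the rack. The returned one is second from the left, at (247,125) in the scene half and (185,510) in the top half, and the gripper is clear. I'm handing in.

```bash
python3 -c "
from workcell import manip
print(manip.hand_in())"
```

```text
the job is handed in; nothing more can be done
None
```

The pipette hangs released and upright in the empty holder, with its collar down behind the lip and the other three pipettes undisturbed in the final picture; I handed the job in at about 16 s, and no verdict came back.

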